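# Fit the press plate over a battery pack on its guide pins

### The arm

A 6-joint arm with a two-finger parallel gripper is mounted at the origin on the work surface. World frame = base frame: x ahead of the robot, y to its left, z up, the work surface at z = 0. Lengths are in m, angles in degrees, forces in N, time in s.
With the tool pointing down it reaches from about 0.4 to 0.825 m from the base axis. Payload 7 kg.
Tool frame: the origin (TCP) lies midway between the tips of the shut fingers; the grasp point (between the pads) lies 19 mm behind it; z points along the fingers, y is the line along which they close (so a half turn about z gives the same grasp; the last joint's range is limited). The gripper opens to 88 mm and grips with 3 to 60 N. Pads are 19 mm wide; open, the fingers measure 130 mm over their backs; the gripper's body (78 mm by 193 mm) begins 47 mm behind the grasp point.
Start: joints at [-47.55, 20.546, 0.682, 0, -70.136, -16.507], TCP at [0.295, -0.607, 0.227] pointing down, gripper open.
Joint ranges: [-176.03, 176.03], [-82.01, 121.73], [-58.28, 71.71], [-173.87, 95.51], [-174.79, -0.11], [-173.66, 173.66]. Speed limits (degrees/s): [136.94, 136.94, 172.46, 180, 180, 180].

### API

Orientations are given as [roll, pitch, yaw] about the fixed x, y, z axes, in that order (R = Rz(yaw) Ry(pitch) Rx(roll)).
In Python, from plant import r, eyes, workorder gives the robot as it stands.
- The arm moves only by the tool step_arm, never from a script. Its argument "plan" is a list of rows, each a list of 5 numbers: the shift along the tool's x, y, z each as a share of 25 cm, from -1 to 1, then the turn about the tool's z as a share of 60 degrees, from -1 to 1, then the finger opening in mm, from 0 to 87.6. In form: [[x, y, z, turn, jaw], ...]. A call has 1 to 12 rows; each row is the pose to reach, as a shift and turn from the pose commanded when the call began, along the tool's axes at that moment; what a row does not reach only later rows make up. A row lasts 1/12 s, in which the tool goes at most 41.7 mm and 7.16 degrees, less where a joint would pass 70% of its speed; a pose out of reach is approached as far as the arm can. A call with a number of a shift or a turn outside -1 to 1 is refused whole. A call with a gripper value outside its range is refused whole. The fingers move at their own pace and stop on an object; "newtons" is the grip in N (left out, the last holds). Time passes only in rows, so rows that repeat a pose let the fingers close. It gives the time, the measured TCP pose, the force, the opening and the grip force at its end, in the units of the state.
- r.get_state(): the state, without advancing time (a new reading comes with each control period).
- eyes.capture(name): name is "scene" or "top" or "wrist"; returns the picture (420x560x3 uint8, red, green, blue); there is no depth.
- eyes.camera_model(name): a dict with "fov_y" (degrees; the focal length in pixels is half the picture's height over the tangent of half this angle, whatever the lens; pixels are square), "cx", "cy" (the principal point, pixels), "k1" (the pictures are not rectified: a ray, as slopes to the right and down, at radius r is drawn at 1 + k1 r^2 times it, then the intrinsics apply), "world_to_cam" (4x4, takes a point from world to camera coordinates); the wrist camera has in their place "hand_eye" (4x4, takes a point from camera to tool coordinates, whose origin is the TCP and whose axes are the flange's). Camera axes: x right, y up, looking along -z (the intrinsics and any distortion apply to the point x, -y, -z); pixel columns grow to the right and rows downward; lengths in m; the calibration is good to about 2 mm. A picture is of the moment at which its call begins: read the wrist's pose just before it. camera_model takes no time and is no camera call.
- workorder.close_job(): hands the job in; it is judged then, once.
The state is a dict: "time_s": time; "joints": joint angles; "qd": joint speeds; "joint_torque": joint torques, N m; "tcp_pos": TCP position; "eef_rot": TCP orientation; "contact_force": force on the tool from outside, world axes, zero at the start; "moment": the same for the moment, N m; "gripper_width": finger opening in m; "gripper_force": force on a finger pad.
Only numpy, scipy, OpenCV 4.12 (cv2) and the standard library are available. Lean on these libraries where they do the work, as an engineer would, in place of code of your own. Each camera call takes 0.05 s, during which the arm holds its last target. There are 200 camera calls.

### The job

Pick up the long green press plate by its black handle and, keeping it level, lower it over the two guide pins of the aluminium fixture until it lies flat on the tops of the cells; only let go once it is down. Leave the short yellow plate and the finished battery pack where they are.

Things in the scene. Friction and masses are not known exactly. Their poses are not given: they have to be found in the camera images.
- top_plate: long dark green plate, 210 x 80 x 8 mm, about 0.35 kg, loose, flat on the table, left, middle or right. Origin: centre of underside; x along length, z up. Round 26 mm through holes at x = +84 and -84 mm. Mid-top a black handle block, 60 mm long (x), 22 mm wide (y), its top 53 mm above the underside: pinch it across y. Same after half a turn; balanced. Length within 30 degrees of straight ahead.
- fixture: aluminium base 220 x 100 x 20 mm, fixed, left, middle or right, with 8 upright light blue cells, tops 90 mm above the table. Origin: centre of underside; x along length, z up. Steel guide pins, 12 mm thick, at x = +84 and -84 mm, reach 130 mm up, last 12 mm tapered. Plate fitted: centred, underside 90 mm above this origin, resting freely. Length within 30 degrees of straight ahead.
- short_plate: bystander: yellow plate 140 x 80 x 8 mm with the same black handle and two holes only 100 mm apart, for another pack; loose, lying flat. Origin: centre of its underside; x along its length, z up. Leave it.
- spare_pack: bystander: finished pack of six cells (four blue, two red) under a green sheet, 98 x 65 x 72 mm, loose, standing on the table beyond the work (a white tester, 75 x 130 x 30 mm, lies there too). Origin: centre of its underside, z up. Leave it.
Not all that is in view belongs to the job. Of the things like the top_plate, leave any that is blue; of the rest the smaller one is meant.

How it is judged:
By the outcome, as a careful person would: the job done as asked, in the order asked, and still so for the second after the job is handed in, with the robot touching nothing.
It also fails if it takes over 42 s, if anything falls off the work surface, if the arm or the gripper's body presses on something with over 40 N, if the wrist force passes 120 N, or if a joint passes its speed limit or range.

## Working session

There is one attempt and no reset: what is moved stays moved. The work goes in short steps, Python scripts to look and compute and a tool call to move; the robot and the scene stay as the last step left them, time stands still between calls to the robot, and variables do not carry over. Pictures are saved under pics/ and viewed, at most 10 in all, crops included, and the job is handed in when it is done.

Besides the shell and the picture viewer there is one more tool, called after "Emit:" as name([rows], argument=value, ...), one row to a line, values as JSON. step_arm: Moves the arm, as the interface text tells. Its arguments: {"type":"object","properties":{"plan":{"type":"array"},"newtons":{"type":"number"}},"required":["plan"]}

```bash
mkdir -p pics; cat > h.py <<'E'
import numpy as np, cv2
from scipy.spatial.transform import Rotation as R
from plant import r, eyes, workorder
def snap(n,f):
    s=r.get_state(); im=eyes.capture(n); cv2.imwrite('pics/'+f,im[:,:,::-1]); return s,im
def model(n,s=None):
    m=eyes.camera_model(n); f=210/np.tan(np.radians(m['fov_y'])/2)
    if 'world_to_cam' in m: T=np.linalg.inv(np.array(m['world_to_cam']))
    else:
        W=np.eye(4); W[:3,:3]=R.from_euler('xyz',s['eef_rot'],degrees=True).as_matrix(); W[:3,3]=s['tcp_pos']; T=W@np.array(m['hand_eye'])
    return m,f,T
def ray(n,uv,s=None):
    m,f,T=model(n,s); uv=np.atleast_2d(np.array(uv,float))
    K=np.array([[f,0,m['cx']],[0,f,m['cy']],[0,0,1]])
    p=cv2.undistortPoints(uv[:,None],K,np.array([m['k1'],0,0,0,0.]))[:,0]
    d=np.c_[p[:,0],-p[:,1],-np.ones(len(p))]@T[:3,:3].T
    return T[:3,3],d
def plane(n,uv,z,s=None):
    o,d=ray(n,uv,s); return o+d*((z-o[2])/d[:,2])[:,None]
def two(a,b):  # a=(origin,dirs)
    out=[]
    for d,e in zip(a[1],b[1]):
        A=np.c_[d,-e]; t=np.linalg.lstsq(A,b[0]-a[0],rcond=None)[0]
        p,q=a[0]+t[0]*d,b[0]+t[1]*e; out.append([*((p+q)/2),np.linalg.norm(p-q)])
    return np.array(out)
E
python3 - <<'E'
from h import *
s,a=snap('scene','s1.png'); s2,b=snap('top','t1.png'); s3,c=snap('wrist','w1.png')
print(s3)
for n in('scene','top'):print(n,np.round(model(n)[2],3),eyes.camera_model(n)['fov_y'],eyes.camera_model(n)['k1'])
print(eyes.camera_model('wrist'))
cv2.imwrite('pics/all.png',cv2.resize(np.vstack([np.hstack([a,b])])[:,:,::-1],None,fx=.714,fy=.714))
E
```

```text
{'time_s': 0.1, 'joints': array([-4.75500537e+01,  2.05861942e+01,  6.40310468e-01, -1.64201093e-02,
       -7.01355023e+01, -1.65067493e+01]), 'qd': array([-0.04961953, -0.11419281,  0.16708766,  0.01826082, -0.01107051,
        0.01097766]), 'joint_torque': array([ 1.91098252e-04, -5.84162021e+01,  2.93753278e+01,  7.01547414e+00,
        1.01930840e-02, -6.24458335e-05]), 'tcp_pos': array([ 0.29508535, -0.60661445,  0.22574313]), 'eef_rot': array([ 1.79917582e+02, -8.32526169e-03, -1.54062387e+02]), 'contact_force': array([ 0.83077543, -0.17431477, -0.0043819 ]), 'moment': array([-0.04160962,  0.04193035,  0.06443747]), 'gripper_force': 0.0, 'gripper_width': 0.08737063655945577}
scene [[ 0.125 -0.758  0.64   1.261]
 [ 0.992  0.105 -0.07   0.014]
 [-0.014  0.643  0.765  0.967]
 [ 0.     0.     0.     1.   ]] 55.01675905668524 -0.1175534822629891
top [[-0.022  0.994 -0.111  0.356]
 [-0.999 -0.025 -0.023  0.1  ]
 [-0.025  0.11   0.994  1.21 ]
 [ 0.     0.     0.     1.   ]] 46.31379155467994 -0.06951994437878924
{'fov_y': 70.46371701798876, 'cx': 274.2180938328752, 'cy': 206.69383022422042, 'k1': 0.006521446001907836, 'hand_eye': array([[-6.90837830e-04,  9.66332465e-01,  2.57295726e-01,
         6.95380612e-02],
       [ 9.99999717e-01,  7.44349331e-04, -1.10578168e-04,
        -4.62562023e-04],
       [-2.98373175e-04,  2.57295577e-01, -9.66332705e-01,
        -1.57805989e-01],
       [ 0.00000000e+00,  0.00000000e+00,  0.00000000e+00,
         1.00000000e+00]])}
```

View pics/s1.png

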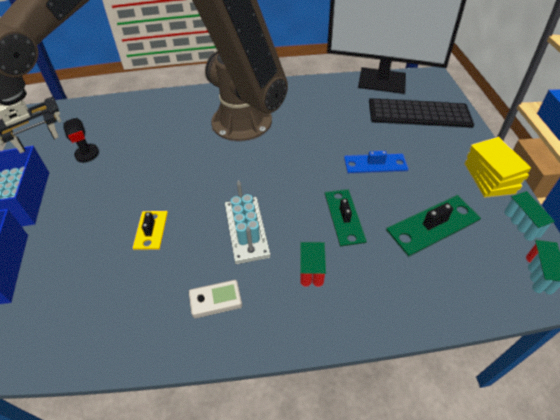

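View pics/t1.png

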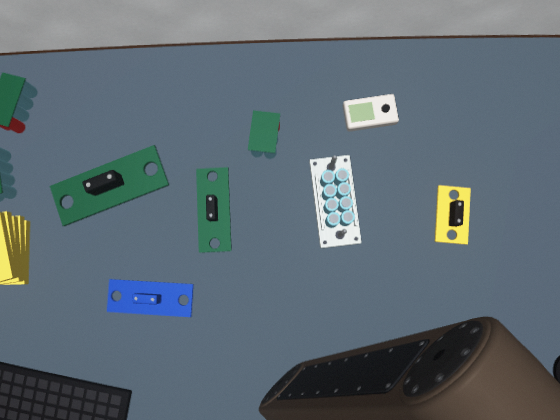

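The scene view shows four lookalikes: a small green plate (345,217), a big green plate (433,224), a blue one (376,162) and a yellow one (150,230). In the top view they are at (213,209), (110,185), (150,298) and (453,214). Rule out blue and yellow and take the smaller green one: top (213,209). The fixture is at top (336,200), scene (247,228). I'll check it in a close crop.

```bash
python3 - <<'E'
from h import *
a=cv2.imread('pics/s1.png'); b=cv2.imread('pics/t1.png')
A=cv2.resize(a[170:280,215:375],None,fx=5,fy=5,interpolation=cv2.INTER_CUBIC)[:,:]
B=cv2.resize(b[140:260,190:370],None,fx=4.4,fy=4.4,interpolation=cv2.INTER_CUBIC)
cv2.imwrite('pics/ca.png',A);cv2.imwrite('pics/cb.png',B)
def green(im,box):
    h=cv2.cvtColor(im,cv2.COLOR_BGR2HSV); m=cv2.inRange(h,(50,90,30),(85,255,255)); k=np.zeros_like(m); x,y,w,g=box; k[y:y+g,x:x+w]=m[y:y+g,x:x+w]; return k
for n,im,box in(('top',b,(190,160,50,100)),('scene',a,(322,185,46,62))):
    m=green(im,box); cs,hi=cv2.findContours(m,cv2.RETR_CCOMP,cv2.CHAIN_APPROX_NONE)
    for c,h in zip(cs,hi[0]):
        if cv2.contourArea(c)>12:
            M=cv2.moments(c); p=[M['m10']/M['m00'],M['m01']/M['m00']]
            print(n,'hole' if h[3]>=0 else 'outer',cv2.contourArea(c),np.round(p,1),np.round(plane(n,p,.008)[0],4))
            if h[3]<0: print(np.round(plane(n,cv2.boxPoints(cv2.minAreaRect(c)),.008),3))
E
```

```text
top outer 2603.5 [213.1 209.7] [0.5151 0.2844 0.008 ]
[[0.622 0.328 0.008]
 [0.622 0.246 0.008]
 [0.411 0.242 0.008]
 [0.411 0.322 0.008]]
top hole 97.0 [214.4 242.9] [0.4327 0.2819 0.008 ]
top hole 305.5 [211.3 207.6] [0.5204 0.2889 0.008 ]
top hole 89.0 [212. 176.] [0.6001 0.2867 0.008 ]
scene outer 1390.0 [344.9 217.5] [0.5277 0.2838 0.008 ]
[[0.416 0.24  0.008]
 [0.394 0.331 0.008]
 [0.624 0.327 0.008]
 [0.639 0.246 0.008]]
scene hole 47.5 [351.4 237.8] [0.6046 0.286  0.008 ]
scene hole 201.5 [345.1 210.1] [0.4991 0.2912 0.008 ]
scene hole 36.5 [337.9 195.6] [0.4374 0.2816 0.008 ]
```

View pics/ca.png

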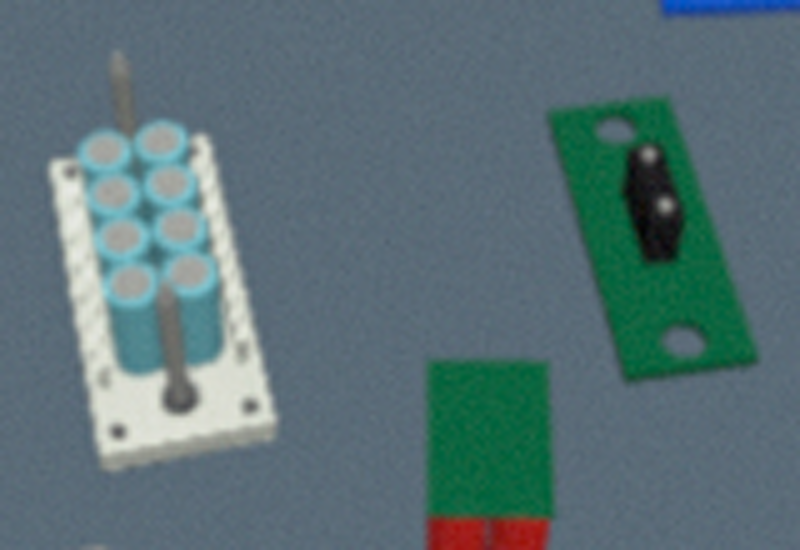

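View pics/cb.png

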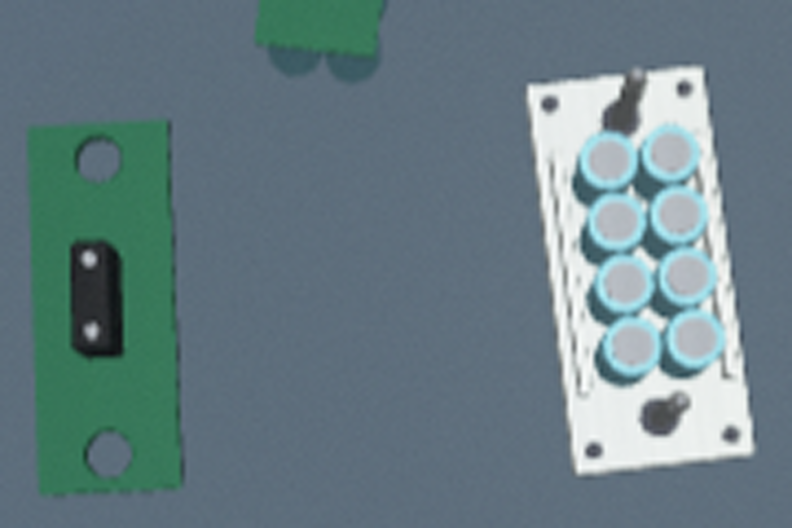

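The crops confirm a 210 × 80 mm green plate with a bevelled handle (screw heads at A (648,155) and (665,205)). They also show the fixture pins: tips at A (119,57) and (168,290), and B (682,398) and (638,75). I'll triangulate these points and the cell tops.

```bash
python3 - <<'E'
from h import *
A=np.array([[648,155],[665,205],[119,57],[168,290],[133,284],[190,271],[105,153],[162,141]],float)
B=np.array([[91,330],[89,258],[682,398],[638,75],[671,154],[608,162],[632,347],[694,336]],float)
B[6:]=B[[7,6]]
a=(A+.5)/5-.5+[215,170]; b=(B+.5)/4.4-.5+[190,140]
p=two(ray('scene',a),ray('top',b)); print(np.round(p,4))
# base outline in top (z=.02) corners
c=np.array([[527,86],[704,67],[754,455],[577,475]],float); q=plane('top',(c+.5)/4.4-.5+[190,140],.02); print(np.round(q,4),q.mean(0))
for n,i,j in(('pins',2,3),):
    d=p[j]-p[i]; print(n,np.linalg.norm(d[:2]),np.degrees(np.arctan2(d[1],d[0])),(p[i]+p[j])/2)
print('cells',p[4:].mean(0))
d=q[0]+q[1]-q[2]-q[3]; print('base yaw',np.degrees(np.arctan2(d[1],d[0])))
E
```

```text
[[ 4.976e-01  2.843e-01  5.200e-02  6.000e-04]
 [ 5.371e-01  2.853e-01  5.210e-02  2.000e-04]
 [ 4.465e-01 -2.410e-02  1.288e-01  1.000e-03]
 [ 6.138e-01 -8.300e-03  1.227e-01  1.600e-03]
 [ 5.793e-01 -2.790e-02  8.640e-02  1.300e-03]
 [ 5.756e-01  4.700e-03  8.760e-02  3.000e-04]
 [ 4.823e-01 -3.730e-02  8.710e-02  8.000e-04]
 [ 4.773e-01 -4.300e-03  8.700e-02  2.000e-04]]
[[ 0.6334  0.043   0.02  ]
 [ 0.6417 -0.0567  0.02  ]
 [ 0.4231 -0.0756  0.02  ]
 [ 0.4145  0.022   0.02  ]] [ 0.52817607 -0.01681232  0.02      ]
pins 0.16799549468014952 5.3927657267725255 [ 0.5301625  -0.01618837  0.12570794  0.00132854]
cells [ 0.52862495 -0.01618351  0.08704405  0.00064621]
base yaw 5.21755393563217
```

Everything checks out: the plate is at (0.518, 0.284) with yaw 1.5°, its handle top at 0.052. The fixture is at (0.529, -0.016) with yaw 5.3°, pin spacing 168 mm and cell tops about 0.088. Moving over the plate now.

Emit:
step_arm([
  [-0.79, 0.94, 0, 0, 87],
  [-0.79, 0.94, 0, 0, 87],
  [-0.79, 0.94, 0, 0, 87],
  [-0.79, 0.94, 0, 0, 87],
  [-0.79, 0.94, 0, 0, 87],
  [-0.79, 0.94, 0, 0, 87],
  [-0.79, 0.94, 0, 0, 87],
  [-0.79, 0.94, 0, 0, 87],
  [-0.79, 0.94, 0, 0, 87],
])

```text
time_s: 0.9
tcp_pos: [0.3706, -0.3064, 0.227]
eef_rot: [-180.0, 0.1, -153.9]
contact_force: [-0.4, -0.5, -0.8]
gripper_width: 0.087
gripper_force: 0.0
```

Emit:
step_arm([
  [-0.79, 0.94, 0, 0, 87],
  [-0.79, 0.94, 0, 0, 87],
  [-0.79, 0.94, 0, 0, 87],
  [-0.79, 0.94, 0, 0, 87],
  [-0.79, 0.94, 0, 0, 87],
  [-0.79, 0.94, 0, 0, 87],
  [-0.79, 0.94, 0, 0, 87],
  [-0.79, 0.94, 0, 0, 87],
  [-0.79, 0.94, 0, 0, 87],
])

```text
time_s: 1.65
tcp_pos: [0.4459, -0.0089, 0.2265]
eef_rot: [-180.0, 0.0, -153.9]
contact_force: [0.5, 0.0, -0.4]
gripper_width: 0.087
gripper_force: 0.0
```

Emit:
step_arm([
  [-0.77, 0.93, 0, 0.41, 87],
  [-0.77, 0.93, 0, 0.41, 87],
  [-0.77, 0.93, 0, 0.41, 87],
  [-0.77, 0.93, 0, 0.41, 87],
  [-0.77, 0.93, 0, 0.41, 87],
  [-0.77, 0.93, 0, 0.41, 87],
  [-0.77, 0.93, 0, 0.41, 87],
  [-0.77, 0.93, 0, 0.41, 87],
  [-0.77, 0.93, 0, 0.41, 87],
  [-0.77, 0.93, 0, 0.41, 87],
])

```text
time_s: 2.48
tcp_pos: [0.5165, 0.2817, 0.2254]
eef_rot: [-179.9, -0.1, -178.6]
contact_force: [-0.2, 0.0, -0.1]
gripper_width: 0.0869
gripper_force: 0.0
```

```bash
python3 - <<'E'
from h import *
s,im=snap('wrist','w2.png'); print(s['tcp_pos'],s['eef_rot'])
h=cv2.cvtColor(im,cv2.COLOR_RGB2HSV); m=cv2.inRange(h,(50,90,30),(85,255,255))
cs,hi=cv2.findContours(m,cv2.RETR_CCOMP,cv2.CHAIN_APPROX_NONE)
for c,g in zip(cs,hi[0]):
    if cv2.contourArea(c)>150:
        M=cv2.moments(c); p=[M['m10']/M['m00'],M['m01']/M['m00']]
        print('hole' if g[3]>=0 else 'outer',cv2.contourArea(c),cv2.boundingRect(c),np.round(p,1),np.round(plane('wrist',p,.006,s)[0],4))
E
```

```text
[0.51654883 0.28173786 0.22540569] [-1.79916941e+02 -8.58026261e-02 -1.78625681e+02]
outer 455.5 (164, 300, 34, 23) [183.9 312.6] [0.7089 0.1546 0.006 ]
outer 6010.5 (359, 171, 201, 89) [476.9 214.1] [0.5511 0.5485 0.006 ]
outer 10002.0 (244, 97, 68, 163) [277.5 176.1] [0.5067 0.2849 0.006 ]
hole 265.0 (267, 235, 21, 18) [277.3 243.6] [0.599 0.287 0.006]
hole 1039.0 (268, 160, 20, 57) [277.5 188.2] [0.5225 0.2852 0.006 ]
hole 399.5 (266, 103, 23, 25) [277.3 115.2] [0.4325 0.2826 0.006 ]
```

View pics/w2.png

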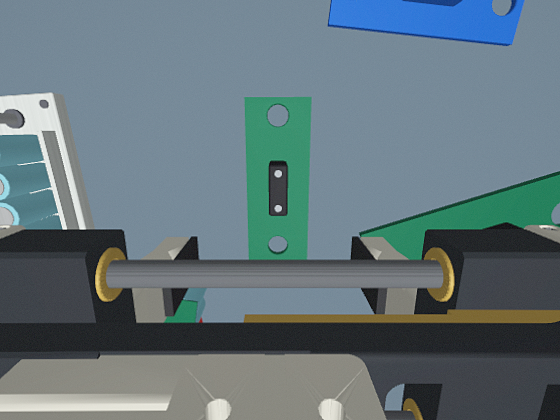

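The wrist view shows the plate squarely between the open fingers, with the handle at (278,190) and the holes at (277,115) and (277,244). The plate centre comes out at (0.517, 0.285), which agrees with the earlier measurement. Descending and gripping.

Emit:
step_arm([
  [0, 0.012, 0.15, 0, 87],
  [0, 0.012, 0.3, 0, 87],
  [0, 0.012, 0.45, 0, 87],
  [0, 0.012, 0.6, 0, 87],
  [0, 0.012, 0.7, 0, 87],
  [0, 0.012, 0.77, 0, 87],
  [0, 0.012, 0.81, 0, 87],
  [0, 0.012, 0.82, 0, 87],
  [0, 0.012, 0.82, 0, 87],
  [0, 0.012, 0.82, 0, 87],
])

```text
time_s: 3.37
tcp_pos: [0.517, 0.2849, 0.0229]
eef_rot: [179.9, 0.1, -178.7]
contact_force: [0.6, 0.0, 0.8]
gripper_width: 0.0869
gripper_force: 0.0
```

Emit:
step_arm([
  [0, 0, 0, 0, 10],
  [0, 0, 0, 0, 10],
  [0, 0, 0, 0, 10],
  [0, 0, 0, 0, 10],
  [0, 0, 0, 0, 10],
  [0, 0, 0, 0, 10],
  [0, 0, 0, 0, 10],
  [0, 0, 0, 0, 10],
  [0, 0, 0, 0, 10],
  [0, 0, 0, 0, 10],
  [0, 0, 0, 0, 10],
  [0, 0, 0, 0, 10],
], newtons=40)

```text
time_s: 4.37
tcp_pos: [0.5162, 0.2849, 0.0215]
eef_rot: [180.0, 0.0, -178.7]
contact_force: [-0.2, 0.7, -0.4]
gripper_width: 0.0221
gripper_force: 40.0
```

Emit:
step_arm([
  [0, 0, -0.04, 0, 10],
  [0, 0, -0.1, 0, 10],
  [0, 0, -0.2, 0, 10],
  [0, 0, -0.3, 0, 10],
  [0, 0, -0.4, 0, 10],
  [0, 0, -0.5, 0, 10],
  [0, 0, -0.58, 0, 10],
  [0, 0, -0.64, 0, 10],
  [0, 0, -0.68, 0, 10],
  [0, 0, -0.68, 0, 10],
  [0, 0, -0.68, 0, 10],
])

```text
time_s: 5.28
tcp_pos: [0.5158, 0.2846, 0.1913]
eef_rot: [180.0, -0.0, -178.7]
contact_force: [-0.1, 0.6, -5.0]
gripper_width: 0.0221
gripper_force: 40.0
```

```bash
cat > look.py <<'E'
from h import *
import sys
s,im=snap('wrist',sys.argv[1]); print(s['tcp_pos'],s['eef_rot'],s['gripper_width'],s['gripper_force'],s['contact_force'],s['moment'])
h=cv2.cvtColor(im,cv2.COLOR_RGB2HSV); m=cv2.inRange(h,(50,90,30),(85,255,255))
cs,hi=cv2.findContours(m,cv2.RETR_CCOMP,cv2.CHAIN_APPROX_NONE)
for c,g in zip(cs,hi[0]):
    if cv2.contourArea(c)>150:
        M=cv2.moments(c); p=[M['m10']/M['m00'],M['m01']/M['m00']]
        print('hole' if g[3]>=0 else 'outer',cv2.contourArea(c),cv2.boundingRect(c),np.round(p,1),np.round(plane('wrist',p,s['tcp_pos'][2]-.0215+.006,s)[0],4))
E
python3 look.py w3.png
```

```text
[0.51575481 0.28456286 0.19131445] [ 1.79983408e+02 -2.78423364e-02 -1.78676378e+02] 0.02210224517433047 39.99746561050415 [-0.05707816  0.55110471 -5.0463281 ] [-0.02112685 -0.01001827  0.00659248]
outer 300.0 (447, 288, 42, 14) [463.1 292.6] [0.5477 0.4077 0.1758]
outer 4636.5 (408, 183, 152, 77) [495.7 219.6] [0.4977 0.4183 0.1758]
outer 23026.0 (199, 58, 151, 182) [274.2 138.5] [0.4525 0.2825 0.1758]
hole 1818.0 (250, 76, 49, 50) [274.  100.2] [0.432  0.2819 0.1758]
```

View pics/w3.png

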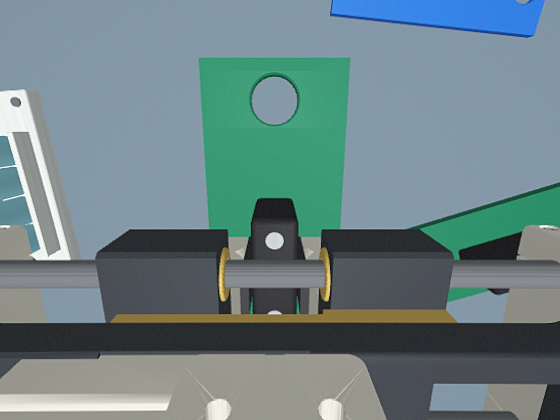

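The plate is held level and centred in the grip: near hole at (274,100), 84 mm from the TCP as expected. Carrying it to the fixture.

Emit:
step_arm([
  [0, -0.08, 0, 0, 10],
  [0, -0.2, 0, 0, 10],
  [0, -0.32, 0, 0, 10],
  [0, -0.44, 0, 0, 10],
  [0, -0.56, 0, 0, 10],
  [0, -0.68, 0, 0, 10],
  [0, -0.78, 0, 0, 10],
  [0, -0.8, 0, 0, 10],
])

```text
time_s: 6.0
tcp_pos: [0.5193, 0.0812, 0.1899]
eef_rot: [-179.9, -0.2, -178.8]
contact_force: [-0.2, -0.4, -4.0]
gripper_width: 0.0216
gripper_force: 40.0
```

Emit:
step_arm([
  [-0.01, -0.1, 0, -0.02, 10],
  [-0.02, -0.2, 0, -0.04, 10],
  [-0.027, -0.3, 0, -0.067, 10],
  [-0.027, -0.37, 0, -0.067, 10],
  [-0.027, -0.405, 0, -0.067, 10],
  [-0.027, -0.405, 0, -0.067, 10],
  [-0.027, -0.405, 0, -0.067, 10],
  [-0.027, -0.405, 0, -0.067, 10],
])

```text
time_s: 6.67
tcp_pos: [0.5298, -0.0157, 0.191]
eef_rot: [180.0, -0.0, -174.6]
contact_force: [-0.6, 0.7, -4.7]
gripper_width: 0.0216
gripper_force: 40.0
```

```bash
python3 - <<'E'
from h import *
s,a=snap('wrist','w4.png'); _,b=snap('scene','s4.png'); _,c=snap('top','t4.png')
print(s['tcp_pos'],s['eef_rot'],s['gripper_width'])
w=cv2.resize(a[40:240,180:380],(400,400),interpolation=cv2.INTER_CUBIC)
q=cv2.resize(b[150:290,180:320],(400,400),interpolation=cv2.INTER_CUBIC)
cv2.imwrite('pics/c4.png',np.hstack([w,q])[:,:,::-1])
E
```

```text
[ 0.52982028 -0.01566041  0.19101628] [ 1.79997274e+02 -4.66906202e-02 -1.74634589e+02] 0.021567809508659205
```

View pics/c4.png

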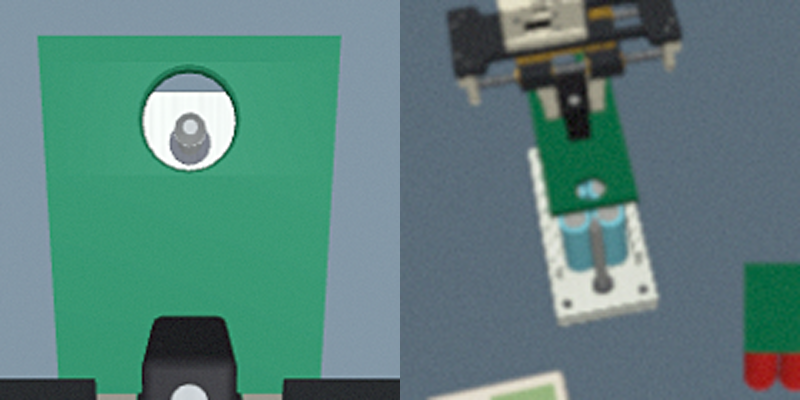

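The wrist crop (left) shows the near pin inside the near hole, tip at (190,127) against hole centre (189,119). In the scene crop (right) the far hole is at (591,188) and the far pin tip at (598,225). I'll turn these into offsets.

```bash
python3 - <<'E'
from h import *
s=r.get_state(); zt=s['tcp_pos'][2]-.0215+.008
f=lambda u,v:[180+u/2-.25,40+v/2-.25]; g=lambda u,v:[180+(u-400)*.35-.3,150+v*.35-.3]
pn=plane('wrist',f(190,127),.130,s)[0]; hn=plane('wrist',f(189,119),zt-.004,s)[0]
pf=plane('scene',g(598,225),.128)[0]; hf=plane('scene',g(591,188),zt-.002)[0]
print('near pin',pn,'hole',hn,pn-hn); print('far pin',pf,'hole',hf,pf-hf)
print('pin dist',np.linalg.norm((pf-pn)[:2]),'hole dist',np.linalg.norm((hf-hn)[:2]))
E
```

```text
near pin [ 0.44467623 -0.02368023  0.13      ] hole [ 0.44588679 -0.0239498   0.17391701] [-0.00121056  0.00026957 -0.04391701]
far pin [ 0.62105893 -0.00547023  0.128     ] hole [ 0.61591532 -0.00753829  0.17591701] [ 0.00514361  0.00206805 -0.04791701]
pin dist 0.17732021623964966 hole dist 0.1708187276102435
```

The offsets are about 1 mm and the radial clearance is 7 mm, so I'm lowering onto the pins.

Emit:
step_arm([
  [0.003, 0, 0.03, 0, 10],
  [0.003, 0, 0.06, 0, 10],
  [0.003, 0, 0.09, 0, 10],
  [0.003, 0, 0.12, 0, 10],
  [0.003, 0, 0.15, 0, 10],
  [0.003, 0, 0.18, 0, 10],
  [0.003, 0, 0.2, 0, 10],
  [0.003, 0, 0.22, 0, 10],
  [0.003, 0, 0.23, 0, 10],
  [0.003, 0, 0.23, 0, 10],
])

```text
time_s: 7.65
tcp_pos: [0.529, -0.0164, 0.1334]
eef_rot: [-180.0, -0.1, -174.6]
contact_force: [0.5, 0.3, -3.8]
gripper_width: 0.0221
gripper_force: 40.0
```

Emit:
step_arm([
  [0, 0, 0.01, 0, 10],
  [0, 0, 0.02, 0, 10],
  [0, 0, 0.03, 0, 10],
  [0, 0, 0.04, 0, 10],
  [0, 0, 0.05, 0, 10],
  [0, 0, 0.06, 0, 10],
  [0, 0, 0.066, 0, 10],
  [0, 0, 0.07, 0, 10],
  [0, 0, 0.07, 0, 10],
])

```text
time_s: 8.4
tcp_pos: [0.5291, -0.0164, 0.1163]
eef_rot: [-180.0, -0.0, -174.6]
contact_force: [-0.6, -0.3, -4.9]
gripper_width: 0.0216
gripper_force: 40.0
```

Emit:
step_arm([
  [0, 0, 0.005, 0, 10],
  [0, 0, 0.01, 0, 10],
  [0, 0, 0.014, 0, 10],
  [0, 0, 0.017, 0, 10],
  [0, 0, 0.017, 0, 10],
])

```text
time_s: 8.82
tcp_pos: [0.5291, -0.0163, 0.1121]
eef_rot: [-180.0, -0.0, -174.6]
contact_force: [-0.2, -0.2, -3.9]
gripper_width: 0.0221
gripper_force: 40.0
```

Emit:
step_arm([
  [0, 0, 0.002, 0, 10],
  [0, 0, 0.004, 0, 10],
  [0, 0, 0.004, 0, 10],
])

```text
time_s: 9.07
tcp_pos: [0.5293, -0.0163, 0.1115]
eef_rot: [-180.0, 0.0, -174.6]
contact_force: [-1.1, 0.5, -1.8]
gripper_width: 0.0217
gripper_force: 40.0
```

The downward load is falling (-4 to -1.8 N), so contact has started at about the expected height. Lowering slightly more.

Emit:
step_arm([
  [0, 0, 0.002, 0, 10],
  [0, 0, 0.004, 0, 10],
  [0, 0, 0.004, 0, 10],
])

```text
time_s: 9.32
tcp_pos: [0.5293, -0.0163, 0.1115]
eef_rot: [-180.0, 0.0, -174.6]
contact_force: [-4.7, 0.5, 8.4]
gripper_width: 0.0221
gripper_force: 40.0
```

```bash
python3 - <<'E'
from h import *
s,a=snap('wrist','w5.png'); _,b=snap('scene','s5.png')
w=cv2.resize(a[40:240,180:380],(400,400),interpolation=cv2.INTER_CUBIC)
q=cv2.resize(b[150:290,180:320],(400,400),interpolation=cv2.INTER_CUBIC)
cv2.imwrite('pics/c5.png',np.hstack([w,q])[:,:,::-1])
print(s['contact_force'],s['moment'])
E
```

```text
[-4.72847727  0.50042378  8.3937878 ] [ 0.4841748   1.84000055 -0.00991004]
```

View pics/c5.png

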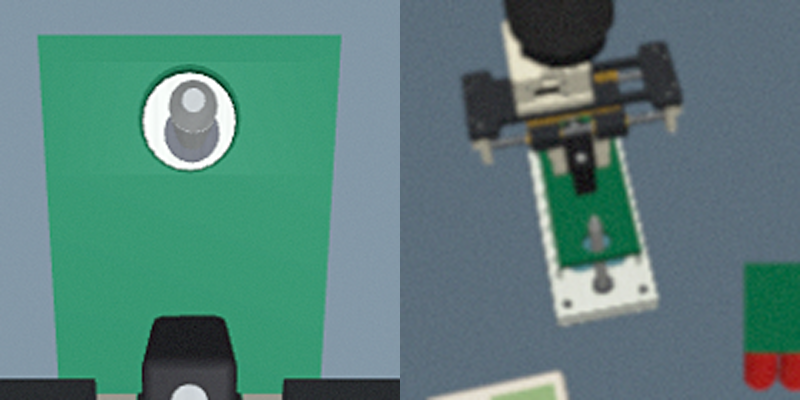

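Both pins come through their holes and the plate sits on the cells, with the near pin at (190,120) and the far pin at (597,235). The TCP height puts the underside at 0.090 m. Easing the pressure, then releasing.

Emit:
step_arm([
  [0, 0, -0.002, 0, 10],
  [0, 0, -0.003, 0, 10],
  [0, 0, -0.003, 0, 24],
  [0, 0, -0.003, 0, 30],
  [0, 0, -0.003, 0, 50],
  [0, 0, -0.003, 0, 70],
  [0, 0, -0.003, 0, 70],
  [0, 0, -0.003, 0, 70],
  [0, 0, -0.003, 0, 70],
  [0, 0, -0.003, 0, 70],
])

```text
time_s: 10.25
tcp_pos: [0.5293, -0.0163, 0.111]
eef_rot: [-180.0, -0.0, -174.6]
contact_force: [-0.2, 0.5, -0.5]
gripper_width: 0.0647
gripper_force: 0.0
```

Emit:
step_arm([
  [0, 0, -0.04, 0, 70],
  [0, 0, -0.1, 0, 70],
  [0, 0, -0.2, 0, 70],
  [0, 0, -0.3, 0, 70],
  [0, 0, -0.4, 0, 70],
  [0, 0, -0.5, 0, 70],
  [0, 0, -0.6, 0, 70],
  [0, 0, -0.6, 0, 70],
  [0, 0, -0.6, 0, 70],
])

```text
time_s: 11.0
tcp_pos: [0.5299, -0.0162, 0.2634]
eef_rot: [180.0, 0.2, -174.6]
contact_force: [-0.8, -1.0, -1.1]
gripper_width: 0.0697
gripper_force: 0.0
```

```bash
python3 - <<'E'
from h import *
s,a=snap('wrist','w6.png'); _,b=snap('scene','s6.png')
w=cv2.resize(a[40:240,180:380],(400,400),interpolation=cv2.INTER_CUBIC)
q=cv2.resize(b[150:290,180:320],(400,400),interpolation=cv2.INTER_CUBIC)
cv2.imwrite('pics/c6.png',np.hstack([w,q])[:,:,::-1])
h=cv2.cvtColor(a,cv2.COLOR_RGB2HSV); m=cv2.inRange(h,(50,90,30),(85,255,255))
c=max(cv2.findContours(m,cv2.RETR_EXTERNAL,cv2.CHAIN_APPROX_NONE)[0],key=cv2.contourArea); x,y,W,H=cv2.boundingRect(c)
P=c[:,0]; w2=[]
for row in(y+6,y+H-6):
    e=P[P[:,1]==row]; e=e[[e[:,0].argmin(),e[:,0].argmax()]]; p=plane('wrist',e,.098,s); print(row,np.round(p,4),'width',np.linalg.norm(p[1]-p[0]))
print(s['contact_force'],s['tcp_pos'],s['gripper_width'])
E
```

```text
96 [[ 0.4344 -0.0657  0.098 ]
 [ 0.4271  0.0126  0.098 ]] width 0.07863365051222086
254 [[ 0.6082 -0.0485  0.098 ]
 [ 0.6009  0.0299  0.098 ]] width 0.0787444182252862
[-0.79021895 -1.02396371 -1.09579249] [ 0.52994234 -0.01615251  0.2633977 ] 0.06969410436842183
```

View pics/c6.png

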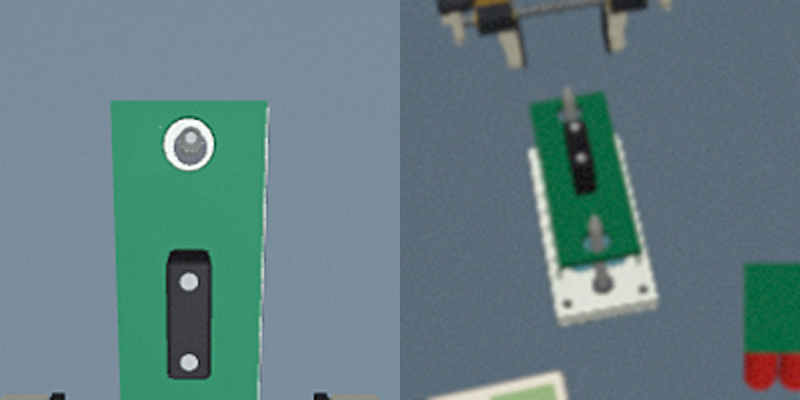

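The plate is free of the gripper, with both pins through the holes, near pin at (190,145) and far at (596,235). Its width measures the same at both ends on the 98 mm plane, so it lies flat. Handing in.

```bash
python3 -c "from plant import workorder; print(workorder.close_job())"
```

```text
the job is handed in; nothing more can be done
None
```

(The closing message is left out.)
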